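Dip the oil keg's gauge and hold it up to be read

ROBOT

A 6-joint arm with a two-finger parallel gripper is mounted at the origin on the work surface; the furniture and walls round the work are solid. World frame = base frame: x ahead of the robot, y to its left, z up, the work surface at z = 0. Lengths are in mm, angles in rad, forces in N, time in s.
With the tool pointing down it reaches from about 400 to 925 mm from the base axis. Payload 12.5 kg.
Tool frame: the origin (TCP) lies on the mounting face of the last link; the fingertips stand 190 mm ahead of it and the grasp point (between the pads) lies 171 mm ahead of it; z points along the fingers, y is the line along which they close (so a half turn about z gives the same grasp; the last joint's range is limited). The gripper opens to 95 mm and grips with 3 to 60 N. Pads are 20 mm wide; open, the fingers measure 119 mm over their backs; the gripper's body (75 mm by 180 mm) begins 59 mm behind the grasp point.
Start: joints at [1.199, 0.491, 1.559, -0, 1.092, -0.106], TCP at [164.152, 603.058, 404.761] pointing down, gripper open.
Joint ranges: [-3.1, 3.1], [-0.84, 2.19], [0.05, 2.79], [-1.13, 4.28], [0.06, 2.93], [-2.69, 2.69]. Speed limits (rad/s): [2.22, 2.22, 2.79, 3.14, 3.14, 3.14].

INTERFACE

Orientations are given as [roll, pitch, yaw] about the fixed x, y, z axes, in that order (R = Rz(yaw) Ry(pitch) Rx(roll)).
In Python, from cell import * gives the robot as it stands.
- The arm moves only by the tool arm_command, never from a script. Its argument "rows" is a list that holds one entry, the list of rows, each a list of 7 numbers: the shift along the tool's x, y, z normalised to -1 to 1, where 1 is 0.15 m, then the turn, a rotation vector about the tool's x, y, z normalised to -1 to 1, where 1 is 360 degrees, then the opening, from -1 (shut) to 1 (fully open). A call has 1 to 10 rows; each row is the pose to reach, as a shift and turn from the pose commanded when the call began, along the tool's axes at that moment, turning the shorter way round; what a row does not reach only later rows make up. A row lasts 1/12 s, in which the tool goes at most 41.7 mm and 7.16 degrees, less where a joint would pass 70% of its speed; a pose out of reach is approached as far as the arm can. A call with a number of a shift or a turn outside -1 to 1 is refused whole. A call with a gripper value outside its range is refused whole. The fingers move at their own pace and stop on an object; the grip force is fixed at half the most. Time passes only in rows, so rows that repeat a pose let the fingers close. It gives the time, the measured TCP pose, the force, the opening and the grip force at its end, in the units of the state.
- state(): the state, without advancing time (a new reading comes with each control period).
- read_camera(name): name is "scene" or "side" or "wrist"; returns (picture, depth): 480x640x3 uint8, red, green, blue; 480x640 float32, mm along the optical axis (not along the pixel's ray), 0 where there is no reading.
- get_calibration(name): a dict with "camera_matrix" (3x3 intrinsics, pixels), "D" ([k1, k2, p1, p2, k3] as OpenCV has them; the pictures are not rectified), "position" and "orientation" of the camera in the world; the wrist camera has in their place "hand_eye" (4x4, takes a point from camera to tool coordinates, whose origin is the TCP and whose axes are the flange's). Camera axes: x right, y up, looking along -z (the intrinsics and any distortion apply to the point x, -y, -z); pixel columns grow to the right and rows downward; lengths in mm; the calibration is good to about 2 mm. A picture is of the moment at which its call begins: read the wrist's pose just before it. get_calibration takes no time and is no camera call.
- job_done(): hands the job in; it is judged then, once.
The state is a dict: "t": time; "joints": joint angles; "qvel": joint speeds; "tau": joint torques, N m; "eef_pos": TCP position; "tcp_rot": TCP orientation; "ft_force": force on the tool from outside, world axes, zero at the start; "moment": the same for the moment, N m; "opening": opening from 0.0 (shut) to 1.0 (fully open); "grip_force": force on a finger pad.
Only numpy, scipy, OpenCV 4.12 (cv2) and the standard library are available. Lean on these libraries where they do the work, as an engineer would, in place of code of your own. Each camera call takes 0.05 s, during which the arm holds its last target. There are 200 camera calls.

TASK

Lift the orange-handled oil gauge off its rest and slide its rod into the sloping guide tube of the steel oil keg, gently, without ramming it, until the brass collar sits fully home on the tube's mouth; leave it there for a moment. Then draw it right out and finish still holding it in the gripper: level, still, clear of everything and at least 20 cm above the worktop, so that the tip can be read. Once it is off the rest, do not let go of it, and do not disturb the pepper mill, cup, ramekin or garlic.

Things in the scene. Friction and masses are not known exactly. Their poses are not given: they have to be found in the camera images.
- gauge: Oil gauge, 90 g. Origin: middle of the orange handle on the rod's axis; x along the rod to the tip; z up while in the rest (origin 60 mm above the worktop). Flat-sided handle x -30 to 30 mm, 14 wide (y, grip across it), 22 high; 8 mm square tail to x = -50; 8 mm neck; brass collar 30 mm in diameter x 47 to 53; steel rod 8 mm in diameter to x = 153, last 5 mm tapered, black bands near the tip.
- gauge_collar (a point): The centre of the collar's tip-side face, on the rod's axis (x = 53 mm in the gauge's frame; same axes as the gauge).
- gauge_tip (a point): The tip of the gauge rod (x = 153 mm in the gauge's frame).
- gauge_rest: Fixed dark wooden rest carrying the gauge level. Origin on the worktop below the handle's middle; x along the gauge to its tip, z up. Base x -61 to 129 mm, 60 wide, 12 high; two posts 34 mm wide, 10 thick, 71 high, at x = -43 (under the tail) and 110 (under the rod), each with a slot 12 mm wide, open at the top, floor at 56 mm. Between the posts the handle is free all round.
- oil_keg: Fixed upright stainless keg, 110 mm in diameter, 151 mm high with its black cap. Origin at the centre of its base, z up; its gauge tube leaves on the -x side and slopes upward, away from the keg. A small brass tap is on the +x side.
- guide_tube: Keg's fixed tube. Origin: centre of its brass mouth, 125 mm above the worktop. z points out along the tube, 40 degrees above horizontal (the rod goes in along -z); y is level. Bore 12 mm, 22 mm at the mouth narrowing over 8 mm; mouth 30 mm across outside. Takes all 100 mm of rod; the collar stops on the rim with gauge_collar at this origin.
- pepper_mill: Bystander: dark wooden pepper mill, 59 mm across, 190 mm high; origin at the centre of its base.
- small_cup: Bystander: white cup without handle, 76 mm across, 56 mm high; origin at the centre of its base.
- ramekin: Bystander: white ramekin, 68 mm across, 36 mm high; origin at the centre of its base.
- garlic: Bystander: garlic bulb, 60 mm across, 59 mm high; origin at the centre of its base.

How it is judged (in metres and radians):
On the way, in this order (a step that is already met when the one before it is completed fails the run):
1. the gauge is gripped and lifted 3 cm off its rest (contact force between the fingers and gauge above 1 N and height (world z) of gauge above 0.09 m), for 0.1 s.
2. while gripped, the rod is fully home in the guide tube: collar face within 4 mm of the mouth's centre and within 3 mm of the rim along the tube, for 0.3 s (contact force between the fingers and gauge above 1 N and distance between gauge_collar and guide_tube below 0.004 m and z of gauge_collar in the frame of guide_tube below 0.003 m and angle between the x axis of gauge and the z axis of guide_tube, either way round below 0.08 rad), for 0.3 s.
3. the rod is drawn right out, tip beyond the mouth, still gripped (contact force between the fingers and gauge above 1 N and z of gauge_tip in the frame of guide_tube above 0.01 m), for 0.1 s.
At the end, for the whole second after the job is handed in: The gripper holds the gauge still, its rod within 8 degrees of level, handle and tip both more than 19 cm above the worktop, tip at least 5 cm from the tube's mouth, and neither keg nor rest touches the gauge (contact force between the fingers and gauge above 1 N and angle between gauge's own x axis and vertical between 1.431 and 1.711 rad and height (world z) of each of gauge_tip, gauge above 0.19 m and distance between gauge_tip and guide_tube above 0.05 m and contact force between gauge and oil_keg below 0.1 N and contact force between gauge and gauge_rest below 0.1 N and linear speed of gauge below 0.03 m/s and angular speed of gauge below 0.2 rad/s); the arm keeps its last pose, push and grip.
It fails at once if the gauge is rammed: pushed against keg or tube with more than 35 N (contact force between gauge and oil_keg above 35 N).
It fails at once if the gauge is let go away from its rest (distance of gauge from where it was at the start of the episode above 0.04 m and contact force between the fingers and gauge below 0.05 N).
It fails at once if the pepper mill, cup, ramekin or garlic is moved more than 3 cm (distance of any of pepper_mill, small_cup, ramekin, garlic from where it was at the start of the episode above 0.03 m).
It also fails if it takes over 53 s, if anything falls off the work surface, if the arm or the gripper's body presses on something with over 40 N, if the wrist force passes 120 N, or if a joint passes its speed limit or range.

## Working session

There is one attempt and no reset: what is moved stays moved. The work goes in short steps, Python scripts to look and compute and a tool call to move; the robot and the scene stay as the last step left them, time stands still between calls to the robot, and variables do not carry over. Pictures are saved under pics/ and viewed, at most 10 in all, crops included, and the job is handed in when it is done.

Besides the shell and the picture viewer there is one more tool, called after "Emit:" as name(argument=value, ...), one argument or row to a line, values as JSON. arm_command: Moves the arm, as the interface text tells. Its arguments: {"type":"object","properties":{"rows":{"type":"array","items":{"type":"array","items":{"type":"array","items":{"type":"number","minimum":-1,"maximum":1}}}}},"required":["rows"]}

```bash
ls; mkdir -p pics; python3 - <<'E'
from cell import *
import cv2,numpy as np
print(state())
for n in("scene","side","wrist"):
    p,d=read_camera(n); c=get_calibration(n); print(n,c)
    np.savez(f"pics/{n}0.npz",p=p,d=d); cv2.imwrite(f"pics/{n}0.png",p[:,:,::-1])
E
```

```text
pics
{'t': 0.0, 'joints': array([ 1.19939141e+00,  4.91544754e-01,  1.55941726e+00, -4.70628319e-06,
        1.09170884e+00, -1.05599566e-01]), 'qvel': array([ 0.00076531,  0.00237212,  0.00018246, -0.00019684,  0.00081785,
        0.00128075]), 'tau': array([ 8.13938295e-04, -6.12650442e+01, -2.58179641e+01,  6.92827790e-02,
        4.83217591e-02, -1.10939161e-04]), 'eef_pos': array([164.14734024, 603.03153246, 404.18192426]), 'tcp_rot': array([-3.14052002e+00, -1.09494741e-04,  2.87578942e+00]), 'ft_force': array([-0.12668266,  0.74857921, -0.46877387]), 'moment': array([-0.04417746, -0.02376609, -0.02291923]), 'grip_force': 0.0, 'opening': 0.9988944381206836}
scene {'camera_matrix': array([[440.2030624 ,   0.        , 318.81911514],
       [  0.        , 440.2030624 , 239.47116862],
       [  0.        ,   0.        ,   1.        ]]), 'D': array([0.0363877, 0.       , 0.       , 0.       , 0.       ]), 'position': array([ 50.08381733, 192.60532393, 672.17482891]), 'orientation': array([ 0.81848174,  0.00422889, -2.01237629])}
side {'camera_matrix': array([[520.35488456,   0.     
[... 235 characters left out ...]
76032985, 499.56419358]), 'orientation': array([ 1.19827576, -0.00498745, -2.90515125])}
wrist {'camera_matrix': array([[347.11485695,   0.        , 322.2417065 ],
       [  0.        , 347.11485695, 238.58341598],
       [  0.        ,   0.        ,   1.        ]]), 'D': array([-0.04667376,  0.        ,  0.        ,  0.        ,  0.        ]), 'hand_eye': array([[ 5.23339133e-04,  9.62212208e-01,  2.72300188e-01,
         7.60808670e+01],
       [ 9.99998365e-01, -9.74913323e-04,  1.52308093e-03,
        -3.74005760e-01],
       [ 1.73099615e-03,  2.72298945e-01, -9.62211145e-01,
         2.05205068e+01],
       [ 0.00000000e+00,  0.00000000e+00,  0.00000000e+00,
         1.00000000e+00]])}
```

View pics/scene0.png

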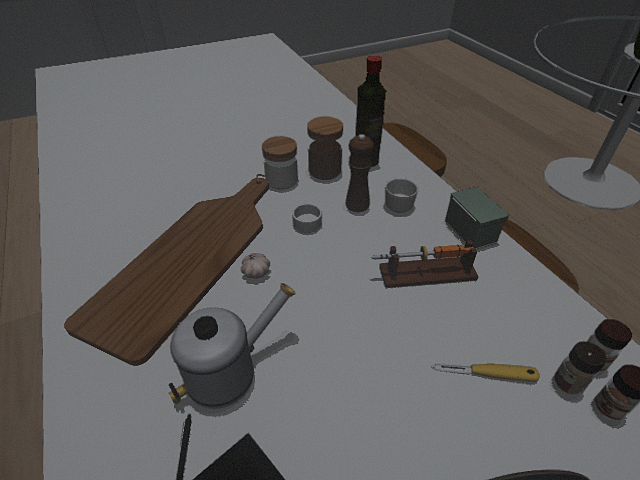

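View pics/side0.png

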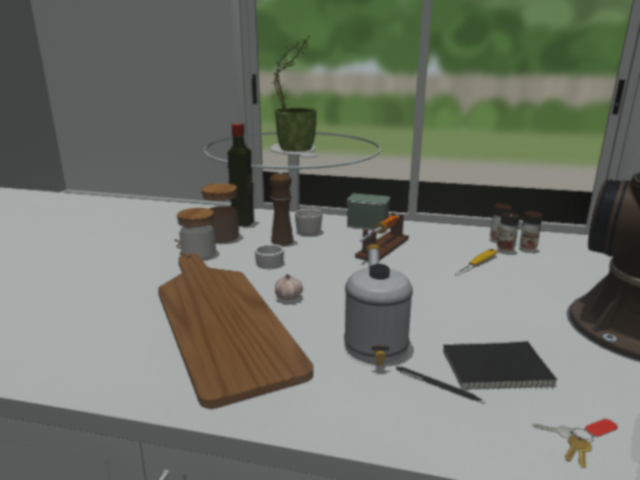

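View pics/wrist0.png

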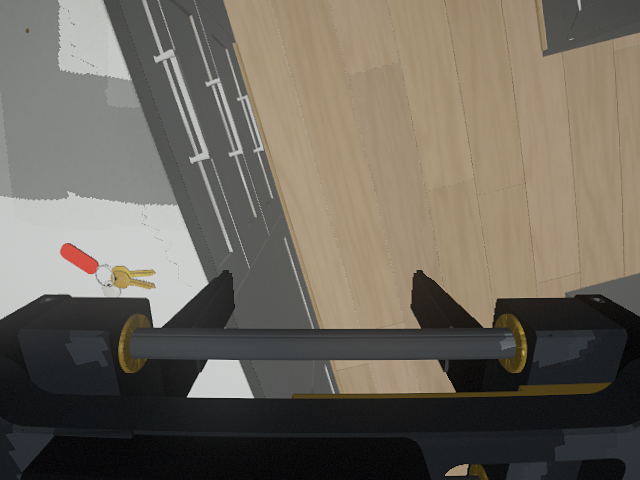

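The scene picture shows the gauge in its rest: handle at about (455,252), collar (424,252) and tip (375,257). The keg's cap is at (206,327) and the brass mouth at (287,290). In the side view the handle is at (385,225), the mouth at (373,250) and the cap at (380,272). The mill, cup, ramekin and garlic are all clear of them; the wrist camera sees only the floor.

```bash
cat > h.py <<'E'
import cv2,numpy as np
from scipy.spatial.transform import Rotation as Ro
from cell import *
def cam(n,tcp=None):
    c=get_calibration(n)
    if n=="wrist":
        T=np.array(c["hand_eye"]); R=Ro.from_euler('xyz',tcp[1]).as_matrix()
        return c,R@T[:3,:3],R@T[:3,3]+tcp[0]
    return c,Ro.from_euler('xyz',c["orientation"]).as_matrix(),c["position"]
def ray(n,uv,tcp=None):
    c,R,o=cam(n,tcp); u=cv2.undistortPoints(np.array(uv,float).reshape(-1,1,2),c["camera_matrix"],c["D"])[:,0]
    return o,np.c_[u[:,0],-u[:,1],-np.ones(len(u))]@R.T
def cloud(n,mask,d,tcp=None):
    v,u=np.nonzero(mask&(d>0)); o,r=ray(n,np.c_[u,v],tcp); return o+r*d[v,u][:,None],u,v
def plane(n,uv,z,tcp=None):
    o,r=ray(n,uv,tcp); return o+r*((z-o[2])/r[:,2])[:,None]
def tri(a,b):
    (o1,r1),(o2,r2)=a,b; s=np.linalg.lstsq(np.c_[r1[0],-r2[0]],o2-o1,rcond=None)[0]
    p,q=o1+s[0]*r1[0],o2+s[1]*r2[0]; return (p+q)/2,np.linalg.norm(p-q)
def hsv(p): return cv2.split(cv2.cvtColor(p,cv2.COLOR_RGB2HSV))
E
python3 - <<'E'
from h import *
np.set_printoptions(precision=1,suppress=True)
for n,bo,bm,bk in(("scene",(425,235,480,270),(270,275,305,305),(165,300,260,410)),("side",(360,205,412,250),(360,240,388,265),(340,260,415,360))):
    z=np.load(f"pics/{n}0.npz");p,d=z["p"],z["d"];H,S,V=hsv(p)
    def box(b): m=np.zeros(d.shape,bool);m[b[1]:b[3],b[0]:b[2]]=1;return m
    def rep(name,m):
        P,u,v=cloud(n,m,d); 
        if len(P)<5: print(n,name,len(P));return P
        print(n,name,len(P),"uv",u.mean(),v.mean(),u.min(),u.max(),v.min(),v.max(),"med",np.median(P,0),"lo",np.percentile(P,3,0),"hi",np.percentile(P,97,0));return P
    P=rep("orange",box(bo)&(H<13)&(S>170)&(V>110))
    if len(P)>5:
        w=np.linalg.svd(P-P.mean(0))[2][0];print(" axis",w,"ext",np.percentile((P-P.mean(0))@w,[1,99]))
    rep("brass mouth",box(bm)&(H>12)&(H<32)&(S>90)&(V>60))
    rep("brass collar",box((415,240,435,265) if n=="scene" else (360,210,385,245))&(H>14)&(H<32)&(S>90)&(V>60))
    K=cloud(n,box(bk),d)[0]
    K=K[(K[:,2]>15)&(K[:,2]<100)]
    # circle fit r=55
    from scipy.optimize import least_squares
    f=least_squares(lambda c:np.hypot(*(K[:,:2]-c).T)-55,np.median(K[:,:2],0),loss="soft_l1",f_scale=2)
    print(" keg",f.x,np.median(abs(f.fun)))
    for nm,uv in (("garlic",(255,265)),("ram",(307,219)),("cup",(401,197)),("mill",(358,180))) if n=="scene" else ():
        m=np.zeros(d.shape,bool);m[uv[1]-2:uv[1]+3,uv[0]-2:uv[0]+3]=1;print(nm,np.median(cloud(n,m,d)[0],0))
E
```

```text
scene orange 30 uv 449.3 248.1 435 469 246 250 med [ 499.5 -295.4   70.1] lo [ 488.8 -338.1   64.2] hi [ 513.5 -274.5   72.3]
 axis [-0.3 -0.9 -0.1] ext [-27.3  41. ]
scene brass mouth 75 uv 286.56 288.72 281 294 283 293 med [496.5  41.3 124.4] lo [485.4  32.9 115.1] hi [508.4  51.1 134.7]
scene brass collar 33 uv 424.7878787878788 251.0 422 427 246 257 med [ 512.5 -250.2   71.6] lo [ 505.8 -255.7   63.5] hi [ 525.  -247.1   74.6]
 keg [467.2 181.3] 1.0522197746252715
garlic [649.3  51.6  40.3]
ram [ 768.8 -112.5    7. ]
cup [ 697.2 -318.6   50.2]
mill [ 758.2 -238.    86.6]
side orange 14 uv 391.85714285714283 218.57142857142858 386 397 215 223 med [ 496.9 -308.3   67.8] lo [ 487.8 -332.7   63.9] hi [ 507.4 -268.9   69.4]
 axis [0.2 1.  0. ] ext [-30.7  35.4]
side brass mouth 77 uv 373.1818181818182 245.8961038961039 366 380 243 249 med [501.9  47.7 127.8] lo [ 484.7 -258.4   11.2] hi [539.8  53.8 133.8]
side brass collar 65 uv 379.2 229.73846153846154 368 384 221 244 med [ 518.9 -247.6   64. ] lo [ 508.8 -278.    27.3] hi [ 535.6 -167.7   78.2]
 keg [467.3 181.4] 0.7282773610028599
```

```bash
cat >> h.py <<'E'
def go(p0,r0,p1,r1):
    "row numbers from pose 0 to pose 1 (rpy)"
    A=Ro.from_euler('xyz',r0);B=Ro.from_euler('xyz',r1)
    return np.round(np.r_[A.inv().apply(np.array(p1)-p0)/150,(A.inv()*B).as_rotvec()/(2*np.pi)],4)
E
python3 - <<'E'
from h import *
W=[(164.15,603.06,404.76,2.876),(270,440,395,2.6),(400,310,380,2.2),(460,155,380,1.88),(490,10,380,1.56),(495,-135,380,1.28),(500,-262,380,1.28)]
np.set_printoptions(suppress=True)
for a,b in zip(W,W[1:]): print(go(a[:3],[np.pi,0,a[3]],b[:3],[np.pi,0,b[3]]))
E
```

```text
[-0.9663 -0.8637  0.0651  0.     -0.      0.0439]
[-1.1894 -0.2959  0.1     0.     -0.      0.0637]
[-1.0708 -0.2847 -0.      0.     -0.      0.0509]
[-0.9817 -0.1036 -0.     -0.     -0.      0.0509]
[-0.9663  0.0438  0.     -0.     -0.      0.0446]
[-0.8016  0.2747  0.      0.      0.      0.    ]
```

Emit:
arm_command(
  rows=[
    [[-0.966, -0.864, 0.065, 0, 0, 0.044, 1], [-0.966, -0.864, 0.065, 0, 0, 0.044, 1], [-0.966, -0.864, 0.065, 0, 0, 0.044, 1], [-0.966, -0.864, 0.065, 0, 0, 0.044, 1], [-0.966, -0.864, 0.065, 0, 0, 0.044, 1], [-0.966, -0.864, 0.065, 0, 0, 0.044, 1]],
  ],
)

```text
t: 0.65
eef_pos: [271.8, 436.7, 394.8]
tcp_rot: [-3.14, 0.0, 2.596]
ft_force: [0.3, 0.4, 0.3]
opening: 1.0
grip_force: 0.0
```

Emit:
arm_command(
  rows=[
    [[-1, -0.3, 0.1, 0, 0, 0.064, 1], [-1, -0.3, 0.1, 0, 0, 0.064, 1], [-1, -0.3, 0.1, 0, 0, 0.064, 1], [-1, -0.3, 0.1, 0, 0, 0.064, 1], [-1, -0.3, 0.1, 0, 0, 0.064, 1]],
  ],
)

```text
t: 1.07
eef_pos: [377.9, 321.3, 379.4]
tcp_rot: [-3.141, 0.001, 2.192]
ft_force: [0.3, 0.7, -0.0]
opening: 0.997
grip_force: 0.0
```

Emit:
arm_command(
  rows=[
    [[-1, -0.3, 0, 0, 0, 0.051, 1], [-1, -0.3, 0, 0, 0, 0.051, 1], [-1, -0.3, 0, 0, 0, 0.051, 1], [-1, -0.3, 0, 0, 0, 0.051, 1], [-1, -0.3, 0, 0, 0, 0.051, 1]],
  ],
)

```text
t: 1.48
eef_pos: [428.0, 173.1, 380.0]
tcp_rot: [3.141, 0.0, 1.874]
ft_force: [-0.0, 0.5, -0.1]
opening: 1.0
grip_force: 0.0
```

Emit:
arm_command(
  rows=[
    [[-1, -0.15, 0, 0, 0, 0.051, 1], [-1, -0.15, 0, 0, 0, 0.051, 1], [-1, -0.15, 0, 0, 0, 0.051, 1], [-1, -0.15, 0, 0, 0, 0.051, 1], [-1, -0.15, 0, 0, 0, 0.051, 1]],
  ],
)

```text
t: 1.9
eef_pos: [451.3, 23.7, 380.0]
tcp_rot: [3.141, 0.0, 1.554]
ft_force: [-0.1, 0.6, -0.2]
opening: 1.0
grip_force: 0.0
```

```bash
cat >> h.py <<'E'
def snap(name):
    s=state();p,d=read_camera("wrist");np.savez(f"pics/{name}.npz",p=p,d=d,pos=s["eef_pos"],rot=s["tcp_rot"]);cv2.imwrite(f"pics/{name}.png",p[:,:,::-1]);return s
E
python3 - <<'E'
from h import *
s=snap("w1");print(s["eef_pos"],s["tcp_rot"],s["joints"])
np.set_printoptions(suppress=True)
print(go(s["eef_pos"],s["tcp_rot"],[480,-120,380],[np.pi,0,1.28]))
print(go([480,-120,380],[np.pi,0,1.28],[500,-262,365],[np.pi,0,1.28]))
E
```

```text
[451.2623292   23.69254628 379.99863125] [3.14101640e+00 3.13222772e-04 1.55356968e+00] [-9.38521499e-02  2.79251892e-01  1.99597116e+00 -3.52143814e-04
  8.65771090e-01 -7.63974630e-02]
[-0.9545  0.2081  0.0004  0.0001  0.      0.0435]
[-0.8687  0.3992  0.1     0.      0.      0.    ]
```

View pics/w1.png

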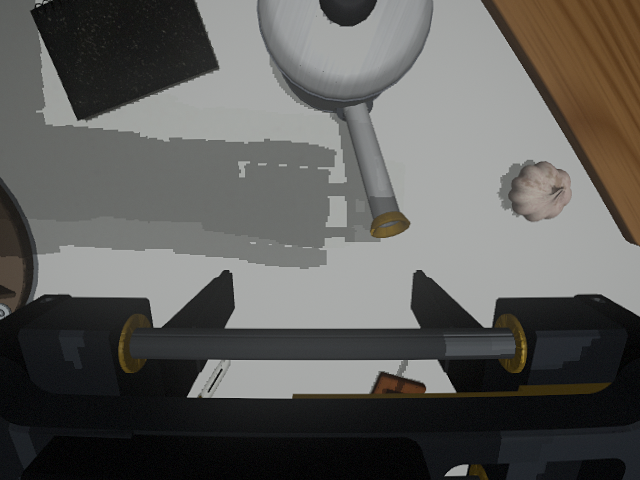

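Emit:
arm_command(
  rows=[
    [[-0.96, 0.18, 0, 0, 0, 0.0436, 1], [-0.96, 0.18, 0, 0, 0, 0.0436, 1], [-0.96, 0.18, 0, 0, 0, 0.0436, 1], [-0.96, 0.18, 0, 0, 0, 0.0436, 1], [-0.96, 0.18, 0, 0, 0, 0.0436, 1]],
  ],
)

```text
t: 2.37
eef_pos: [476.4, -119.9, 379.8]
tcp_rot: [3.141, 0.0, 1.281]
ft_force: [0.7, 0.8, 0.3]
opening: 0.999
grip_force: 0.0
```

Emit:
arm_command(
  rows=[
    [[-0.87, 0.4, 0.1, 0, 0, 0, 1], [-0.87, 0.4, 0.1, 0, 0, 0, 1], [-0.87, 0.4, 0.1, 0, 0, 0, 1], [-0.87, 0.4, 0.1, 0, 0, 0, 1], [-0.87, 0.4, 0.1, 0, 0, 0, 1], [-0.87, 0.4, 0.1, 0, 0, 0, 1]],
  ],
)

```text
t: 2.87
eef_pos: [496.3, -259.1, 364.4]
tcp_rot: [-3.14, -0.001, 1.283]
ft_force: [-0.0, 0.1, -0.3]
opening: 0.999
grip_force: 0.0
```

The view from the wrist shows the mouth ring at (390,225), the tube running up to the keg, and the garlic at (540,190).

Emit:
arm_command(
  rows=[
    [[-0.6, 0.1, 0.1, 0, 0, 0, 1], [-0.6, 0.1, 0.1, 0, 0, 0, 1], [-0.6, 0.1, 0.1, 0, 0, 0, 1], [-0.6, 0.1, 0.1, 0, 0, 0, 1], [-0.6, 0.1, 0.1, 0, 0, 0, 1]],
  ],
)

```text
t: 3.28
eef_pos: [484.9, -349.0, 349.9]
tcp_rot: [-3.141, -0.001, 1.283]
ft_force: [0.2, 0.8, -0.1]
opening: 1.002
grip_force: 0.0
```

```bash
python3 - <<'E'
from h import *
s=snap("w2");print(s["eef_pos"],s["tcp_rot"],s["joints"])
E
```

```text
[ 484.94551103 -348.99848203  349.92844072] [-3.14088126e+00 -8.22270478e-04  1.28317110e+00] [-7.34385451e-01  5.11148493e-01  1.68912064e+00  5.36776766e-04
  9.42320422e-01 -4.47076311e-01]
```

View pics/w2.png

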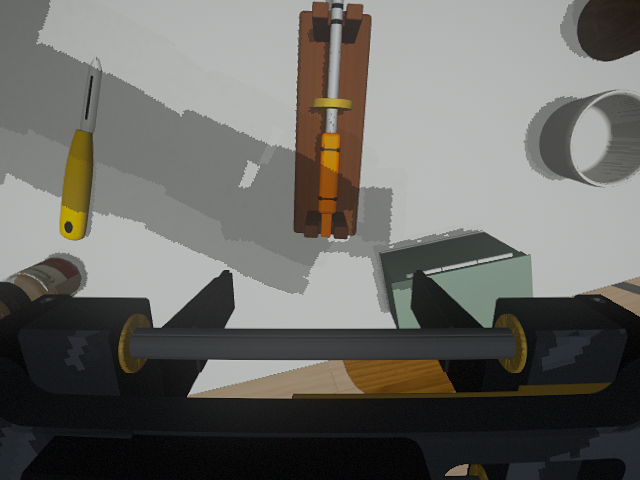

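The gauge is seen cleanly from above: orange handle at rows 133–213 near column 329, tail to row 237, collar at (332,104), rod above it. A green box stands at (455,260) and the cup is at (605,138).

```bash
python3 - <<'E'
from h import *
np.set_printoptions(precision=2,suppress=True)
z=np.load("pics/w2.npz");p,d=z["p"],z["d"];T=(z["pos"],z["rot"]);H,S,V=hsv(p)
def box(u0,v0,u1,v1): m=np.zeros(d.shape,bool);m[v0:v1,u0:u1]=1;return m
m=box(312,125,348,240)&(H>8)&(H<25)&(S>190)&(V>150)
P,u,v=cloud("wrist",m,d,T);print("orange n",m.sum(),"z med",np.median(P[:,2]))
rows=[(r,u[v==r].min(),u[v==r].max()) for r in np.unique(v)]
for r in rows[::8]:print(r,end=' ')
rr=[r for r in rows if 136<=r[0]<=210 and r[2]-r[1]>8]
C=plane("wrist",[((a+b)/2,r) for r,a,b in rr],71,T)
w=np.linalg.svd(C-C.mean(0))[2][0]; w*=np.sign(w[1]); print("\nhandle line",C.mean(0),"az",np.arctan2(w[1],w[0]))
E=plane("wrist",[((a+b)/2,r) for r,a,b in (rr[0],rr[-1])],71,T);print("rows",rr[0],rr[-1],E,np.linalg.norm(E[0]-E[1]))
m=box(305,92,360,115)&(H>15)&(H<32)&(S>120)&(V>80)
P,u,v=cloud("wrist",m,d,T);i,j=u.argmin(),u.argmax()
L=plane("wrist",[(u[i]-.5,v[u==u[i]].mean()),(u[j]+.5,v[u==u[j]].mean())],60,T);print("collar",u.min(),u.max(),v.min(),v.max(),L,L.mean(0),np.linalg.norm(L[0]-L[1]),"z max",np.percentile(P[:,2],98))
c=L.mean(0)[:2]
# rod
gr=(S<60)&(V>110)&box(322,20,348,92);P,u,v=cloud("wrist",gr,d,T);k=P[:,2]>50;u,v=u[k],v[k]
rc=plane("wrist",[(u[v==r].min()/2+u[v==r].max()/2,r) for r in np.unique(v) if 4<np.sum(v==r)],60,T)
w2=np.linalg.svd(rc-rc.mean(0))[2][0];w2*=np.sign(w2[1]);print("rod",rc.mean(0),"az",np.arctan2(w2[1],w2[0]))
B=box(380,230,535,330)&(S>20);P,_,_=cloud("wrist",B,d,T);P=P[P[:,2]>40];print("box top",np.percentile(P,[1,99],0))
# mouth
z=np.load("pics/w1.npz");p,d=z["p"],z["d"];T=(z["pos"],z["rot"]);H,S,V=hsv(p)
m=(box(360,205,420,245)&(H>12)&(H<32)&(S>90)&(V>60)).astype(np.uint8)
cn=max(cv2.findContours(m,0,1)[0],key=cv2.contourArea);e=cv2.fitEllipse(cn);print("mouth ell",e,plane("wrist",[e[0]],125,T))
P,u,v=cloud("wrist",m>0,d,T);print(np.median(P,0),np.percentile(P,2,0),np.percentile(P,98,0))
t=np.array([31,-139.])/np.hypot(31,139);tz=np.r_[t*np.cos(np.radians(40)),np.sin(np.radians(40))]
s=(P-[498,42,125])@tz;print("along tube pct",np.percentile(s,[5,25,50,75,95]))
# tube silhouette -> axis
B=box(335,110,420,215)
P,u,v=cloud("wrist",B,d,T);k=(P[:,2]>45)&(P[:,2]<125);Pt=P[k]
ax=np.linalg.svd(Pt[:,:]-Pt.mean(0))[2][0];print("tube dir",ax,np.arctan2(ax[1],ax[0]),np.arcsin(ax[2]),Pt.mean(0),len(Pt))
K=P=cloud("wrist",box(330,0,360,20)|box(270,10,440,60),d,T)[0];np.set_printoptions(precision=1);print("keg z",np.percentile(K[:,2],[5,50,95]))
np.savez("pics/tube.npz",Pt=Pt)
E
```

```text
orange n 576 z med 70.19525160321376
(np.int64(133), np.int64(325), np.int64(334)) (np.int64(141), np.int64(322), np.int64(339)) (np.int64(151), np.int64(322), np.int64(335)) (np.int64(159), np.int64(321), np.int64(338)) (np.int64(167), np.int64(327), np.int64(337)) 
handle line [ 510.19 -285.55   71.  ] az 1.28269928852826
rows (np.int64(136), np.int64(322), np.int64(339)) (np.int64(168), np.int64(328), np.int64(337)) [[ 513.64 -274.62   71.  ]
 [ 508.76 -296.79   71.  ]] 22.70600344018986
collar 312 352 98 109 [[ 506.67 -249.51   60.  ]
 [ 535.75 -256.98   60.  ]] [ 521.21 -253.25   60.  ] 30.02307435217052 z max 74.99473132496524
rod [ 531.54 -223.45   60.  ] az 1.2360050298699112
box top [[ 526.17 -446.89   41.5 ]
 [ 634.45 -329.95  255.04]]
mouth ell ((388.832763671875, 224.4568634033203), (23.261716842651367, 39.481021881103516), 73.01468658447266) [[498.78  42.63 125.  ]]
[498.46  41.58 125.3 ] [486.88  31.73 114.43] [511.4   51.83 135.02]
along tube pct [-4.21 -2.19  0.02  1.5   2.11]
tube dir [ 0.19 -0.73  0.66] -1.3168760259481977 0.7191393832728369 [488.5   85.24  94.59] 2762
keg z [ -0.3 131.8 148.3]
```

```bash
python3 - <<'E'
from h import *
np.set_printoptions(precision=2,suppress=True)
def box(u0,v0,u1,v1): m=np.zeros(d.shape,bool);m[v0:v1,u0:u1]=1;return m
z=np.load("pics/w2.npz");p,d=z["p"],z["d"];T=(z["pos"],z["rot"]);H,S,V=hsv(p)
P,u,v=cloud("wrist",box(285,0,380,245),d,T)
b=(P[:,2]>8);r=cv2.minAreaRect(P[b][:,:2].astype(np.float32));print("rest rect",r, np.array(r[2])*np.pi/180)
# rod-axis: raised points, row midpoints
def line(lo,hi,zz,v0,v1,umin,umax):
    k=(P[:,2]>lo)&(P[:,2]<hi)&(v>=v0)&(v<=v1)&(u>=umin)&(u<=umax);U,Vv=u[k],v[k]
    c=[((U[Vv==q].min()+U[Vv==q].max())/2,q,np.ptp(U[Vv==q])+1) for q in np.unique(Vv)];c=np.array(c)
    X=plane("wrist",c[:,:2],zz,T);w=np.linalg.svd(X-X.mean(0))[2][0];w*=np.sign(w[1])
    print("line",X.mean(0),np.arctan2(w[1],w[0]),"rows",c[0],c[-1],"w",np.median(c[:,2]));return X
A=line(62,90,71,134,212,315,348)
B=line(50,90,60,45,92,322,348)
k=(P[:,2]>62)&(v>125)&(u>315)&(u<348);print("handle rows",v[k].min(),v[k].max())
for a in(134,150,170,190,205,212):
    q=(v==a)&(P[:,2]>55)&(u>312)&(u<350);print(a,u[q].min() if q.any() else 0,u[q].max() if q.any() else 0,np.median(P[q,2]) if q.any() else 0,end='; ')
X=np.r_[A[:,:2],B[:,:2]];w=np.linalg.svd(X-X.mean(0))[2][0];w*=np.sign(w[1]);az=np.arctan2(w[1],w[0]);m=X.mean(0);c=np.array([521.21,-253.25])
print("\ncombined az",az,"collar off",np.cross(w,c-m),"handle ctr",m+w*((c-m)@w-50))
# tube
el=np.radians(40)
from scipy.optimize import brentq
for n,f,bx in(("wrist","w1",(335,110,420,205)),("scene","scene0",(245,280,300,350))):
    z=np.load(f"pics/{f}.npz");p,d=z["p"],z["d"];T=(z["pos"],z["rot"]) if n=="wrist" else None
    P,u,v=cloud(n,box(*bx),d,T)
    k=(P[:,2]>50)&(P[:,2]<112)&(np.hypot(P[:,0]-467,P[:,1]-181)>62)&(np.hypot(P[:,0]-498,P[:,1]-42)<75);u,v=u[k],v[k]
    c=np.array([((u[v==q].min()+u[v==q].max())/2,q) for q in np.unique(v) if (v==q).sum()>3][2:-2])
    if n=="scene": c=np.array([((u[v==q].min()+u[v==q].max())/2,q) for q in np.unique(v) if (v==q).sum()>3][6:-8])
    vx,vy,x0,y0=cv2.fitLine(c.astype(np.float32),cv2.DIST_HUBER,0,.01,.01).ravel()
    o,r=ray(n,[(x0,y0),(x0+20*vx,y0+20*vy)],T);N=np.cross(*r);N/=np.linalg.norm(N)
    g=lambda a:N@[np.cos(a)*np.cos(el),np.sin(a)*np.cos(el),np.sin(el)]
    aa=np.linspace(-1.7,-1,29);s=[brentq(g,a,b) for a,b in zip(aa,aa[1:]) if g(a)*g(b)<0]
    print(n,len(c),"tube az",s,"mouth dist to midplane",N@(np.array([498.7,42.3,125])-o),"n",N)
E
```

```text
rest rect ((515.8181762695312, -269.61651611328125), (189.308837890625, 60.31343460083008), 70.92216491699219) 1.2378252904439246
line [ 505.15 -299.79   71.  ] 1.2389942230891091 rows [330.5 134.   16. ] [327.5 212.   16. ] w 19.0
line [ 529.37 -230.36   60.  ] 1.2431493712683797 rows [335.  45.  11.] [333.  92.  11.] w 11.0
handle rows 126 238
134 323 338 69.85476121049206; 150 321 339 70.44897476147156; 170 320 338 70.12114495593477; 190 319 337 70.42380571465867; 205 319 336 70.00933886989574; 212 320 335 69.70474930143487; 
combined az 1.235806461322113 collar off 0.1518379998330035 handle ctr [ 504.92 -300.52]
wrist 74 tube az [-1.3448435511471228] mouth dist to midplane 0.8155123276782987 n [-0.94 -0.31 -0.11]
scene 23 tube az [-1.3606081069350981] mouth dist to midplane -2.6877093013885656 n [-0.72 -0.53 -0.44]<stdin>:19: DeprecationWarning: Arrays of 2-dimensional vectors are deprecated. Use arrays of 3-dimensional vectors instead. (deprecated in NumPy 2.0)
```

```bash
python3 - <<'E'
from h import *
np.set_printoptions(precision=4,suppress=True)
z=np.load("pics/w2.npz");d=z["d"];P,u,v=cloud("wrist",d>0,d,(z["pos"],z["rot"]))
k=(P[:,2]>20)&(P[:,2]<170)&(P[:,1]<-305)&(P[:,0]>535)&(P[:,0]<680);print("box",np.percentile(P[k],[1,50,99.5],0))
s=state();a=np.pi
print(go(s["eef_pos"],s["tcp_rot"],[504.9,-300.5,350],[a,0,1.237]))
q=np.array([498.7,42.3,125]);A=-1.349+a;e=np.radians(40);t=np.array([np.cos(e)*-np.cos(A),np.cos(e)*-np.sin(A),np.sin(e)])
R=Ro.from_euler('xyz',[a,e,A]).as_matrix();pre=q+173*t-171*R[:,2];print("pre tcp",pre,R[:,0],t)
for p in ([504.9,-300.5,350],[504.9,-300.5,380]): print(go(p,[a,0,1.237],pre,[a,e,A]))
E
```

```text
box [[ 535.559  -447.8018   22.023 ]
 [ 593.6012 -402.5662   79.3299]
 [ 635.8646 -352.8491  164.7159]]
[ 0.3454  0.0362  0.0014 -0.0001 -0.0001  0.0075]
pre tcp [503.6736  20.2448 367.1959] [-0.1685  0.7473 -0.6428] [ 0.1685 -0.7473  0.6428]
[ 2.0176 -0.7083 -0.1146 -0.0309 -0.1082 -0.0848]
[ 2.0176 -0.7083  0.0854 -0.0309 -0.1082 -0.0848]
```

Emit:
arm_command(
  rows=[
    [[0.345, 0.036, 0, 0, 0, 0.0075, 0.0], [0.345, 0.036, 0, 0, 0, 0.0075, 0.0], [0.345, 0.036, 0, 0, 0, 0.0075, 0.0], [0.345, 0.036, 0, 0, 0, 0.0075, 0.0], [0.345, 0.036, 0, 0, 0, 0.0075, 0.0]],
  ],
)

```text
t: 3.75
eef_pos: [504.5, -302.1, 350.4]
tcp_rot: [3.141, 0.0, 1.237]
ft_force: [-0.1, 0.1, 0.1]
opening: 0.706
grip_force: 0.0
```

Emit:
arm_command(
  rows=[
    [[0, 0, 0.2, 0, 0, 0, 0.0], [0, 0, 0.4, 0, 0, 0, 0.0], [0, 0, 0.58, 0, 0, 0, 0.0], [0, 0, 0.7, 0, 0, 0, 0.0], [0, 0, 0.77, 0, 0, 0, 0.0], [0, 0, 0.793, 0, 0, 0, 0.0], [0, 0, 0.793, 0, 0, 0, 0.0], [0, 0, 0.793, 0, 0, 0, 0.0]],
  ],
)

```text
t: 4.42
eef_pos: [504.5, -303.1, 231.9]
tcp_rot: [3.14, 0.0, 1.235]
ft_force: [-0.1, -0.4, -0.1]
opening: 0.505
grip_force: 0.0
```

```bash
python3 - <<'E'
from h import *
s=snap("w3");print(s["eef_pos"],s["tcp_rot"],s["ft_force"],s["opening"])
E
```

```text
[ 504.51297621 -303.09136416  231.87473616] [3.14045164e+00 2.63871967e-04 1.23502216e+00] [-0.1139363  -0.36942521 -0.12936501] 0.5046333065039859
```

View pics/w3.png

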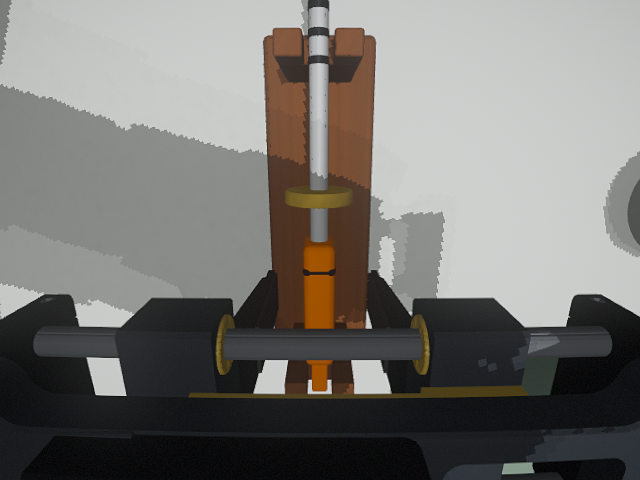

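The handle (column 319) lies between the open fingers, collar at (319,197), all aligned. Closing.

Emit:
arm_command(
  rows=[
    [[0, 0, 0, 0, 0, 0, -1], [0, 0, 0, 0, 0, 0, -1], [0, 0, 0, 0, 0, 0, -1], [0, 0, 0, 0, 0, 0, -1], [0, 0, 0, 0, 0, 0, -1], [0, 0, 0, 0, 0, 0, -1], [0, 0, 0, 0, 0, 0, -1], [0, 0, 0, 0, 0, 0, -1], [0, 0, 0, 0, 0, 0, -1], [0, 0, 0, 0, 0, 0, -1]],
  ],
)

```text
t: 5.3
eef_pos: [504.4, -302.7, 231.1]
tcp_rot: [3.142, -0.0, 1.235]
ft_force: [-0.1, 0.2, 3.1]
opening: 0.146
grip_force: 30.0
```

Emit:
arm_command(
  rows=[
    [[0, 0, -0.1, 0, 0, 0, -1], [0, 0, -0.25, 0, 0, 0, -1], [0, 0, -0.45, 0, 0, 0, -1], [0, 0, -0.7, 0, 0, 0, -1], [0, 0, -0.9, 0, 0, 0, -1], [0, 0, -1, 0, 0, 0, -1], [0, 0, -1, 0, 0, 0, -1], [0, 0, -1, 0, 0, 0, -1], [0, 0, -1, 0, 0, 0, -1]],
  ],
)

```text
t: 6.05
eef_pos: [504.2, -302.6, 379.5]
tcp_rot: [-3.14, -0.001, 1.235]
ft_force: [-0.2, 0.6, -1.8]
opening: 0.144
grip_force: 30.0
```

```bash
python3 - <<'E'
from h import *
np.set_printoptions(precision=3,suppress=True)
s=snap("w4");print(s["eef_pos"],s["tcp_rot"],s["ft_force"],s["opening"],s["grip_force"])
z=np.load("pics/w4.npz");p,d=z["p"],z["d"];T=(z["pos"],z["rot"]);H,S,V=hsv(p)
R=Ro.from_euler('xyz',T[1])
P,u,v=cloud("wrist",d>0,d,T);L=R.inv().apply(P-T[0])
k=(abs(L[:,1])<25)&(L[:,2]>150)&(L[:,2]<190)&(L[:,0]>35);L,u,v=L[k],u[k],v[k]
print("gauge pts x",L[:,0].min(),L[:,0].max(),"rows",v.min(),v.max())
for a in range(35,160,10):
    q=(L[:,0]>=a)&(L[:,0]<a+10)
    if q.any(): print(a,q.sum(),"y mid",(L[q,1].min()+L[q,1].max())/2,"z top",np.percentile(L[q,2],10))
q=abs(L[:,1])>9;print("collar x",np.percentile(L[q,0],[2,50,98]) if q.any() else None)
a=np.pi;q=np.array([498.7,42.3,125]);A=-1.349+a;e=np.radians(40)
print(go(T[0],T[1],[503.67,20.24,367.2],[a,e,A]))
E
```

```text
[ 504.178 -302.613  379.541] [-3.14  -0.001  1.235] [-0.173  0.571 -1.816] 0.14381681009204958 29.98534619808197
gauge pts x 35.06075059749465 129.01863918630755 rows 0 237
35 397 y mid 0.8326163448735389 z top 167.19895419343544
45 964 y mid 0.6190233121780953 z top 156.87208066007273
55 891 y mid 0.8029349904054035 z top 159.51088868858878
65 468 y mid 0.588213236204989 z top 167.40546238240128
75 472 y mid 0.5822148652102697 z top 167.37428951651827
85 500 y mid 0.5781462649271465 z top 167.25925689722868
95 529 y mid 0.35520119713124365 z top 167.28046533116776
105 577 y mid 0.5791028379558527 z top 167.29287425535432
115 607 y mid 0.38244185281332044 z top 167.30200051609037
125 208 y mid 0.3496761616532933 z top 167.36971716347904
collar x [49.975 53.846 55.705]
[ 2.031 -0.712  0.085 -0.031 -0.108 -0.085]
```

Emit:
arm_command(
  rows=[
    [[0.9, -0.35, -0.15, -0.031, -0.108, -0.085, -1], [0.9, -0.35, -0.15, -0.031, -0.108, -0.085, -1], [0.9, -0.35, -0.15, -0.031, -0.108, -0.085, -1], [0.9, -0.35, -0.15, -0.031, -0.108, -0.085, -1], [0.9, -0.35, -0.15, -0.031, -0.108, -0.085, -1], [0.9, -0.35, -0.15, -0.031, -0.108, -0.085, -1], [0.9, -0.35, -0.15, -0.031, -0.108, -0.085, -1], [0.9, -0.35, -0.15, -0.031, -0.108, -0.085, -1], [0.9, -0.35, -0.15, -0.031, -0.108, -0.085, -1], [0.9, -0.35, -0.15, -0.031, -0.108, -0.085, -1]],
  ],
)

```text
t: 6.93
eef_pos: [499.3, -158.1, 402.7]
tcp_rot: [3.141, 0.693, 1.789]
ft_force: [0.3, -0.0, -0.3]
opening: 0.147
grip_force: 30.0
```

```bash
cat >> h.py <<'E'
A=-1.349+np.pi;EL=np.radians(40);MOUTH=np.array([498.7,42.3,125]);RT=[np.pi,EL,A];CT=np.array([55.5,.4,171.2])
def plan(back,mouth=MOUTH):
    s=state();R=Ro.from_euler('xyz',RT);R0=Ro.from_euler('xyz',s["tcp_rot"])
    tgt=mouth-R.apply(CT)-back*R.as_matrix()[:,0]
    cf=s["eef_pos"]+R0.apply(CT);print("t",s["t"],"joints",s["joints"],"F",s["ft_force"],"F tool",R0.inv().apply(s["ft_force"]),"grip",s["grip_force"])
    print("tcp",s["eef_pos"],s["tcp_rot"],"collar in tube (tool axes)",R.inv().apply(cf-mouth),"go",go(s["eef_pos"],s["tcp_rot"],tgt,RT))
E
python3 - <<'E'
from h import *
np.set_printoptions(precision=4,suppress=True)
plan(125)
E
```

```text
t 6.9333 joints [-0.3484  0.3394  1.8859 -0.9306  0.7363  0.0912] F [ 0.2533 -0.0397 -0.3234] F tool [0.1346 0.2384 0.3088] grip 29.985273778438568
tcp [ 499.3203 -158.0827  402.7259] [3.1408 0.693  1.7892] collar in tube (tool axes) [-271.9868  -43.1708   83.8986] go [ 0.9894  0.2838 -0.5566 -0.0002 -0.0008 -0.0004]
```

Emit:
arm_command(
  rows=[
    [[0.4, 0.2, -0.4, 0, -0.0008, -0.0004, -1], [0.7, 0.284, -0.557, 0, -0.0008, -0.0004, -1], [0.989, 0.284, -0.557, 0, -0.0008, -0.0004, -1], [0.989, 0.284, -0.557, 0, -0.0008, -0.0004, -1], [0.989, 0.284, -0.557, 0, -0.0008, -0.0004, -1], [0.989, 0.284, -0.557, 0, -0.0008, -0.0004, -1], [0.989, 0.284, -0.557, 0, -0.0008, -0.0004, -1], [0.989, 0.284, -0.557, 0, -0.0008, -0.0004, -1]],
  ],
)

```text
t: 7.6
eef_pos: [504.3, 13.7, 372.6]
tcp_rot: [-3.141, 0.701, 1.793]
ft_force: [0.4, -0.8, -0.1]
opening: 0.143
grip_force: 30.0
```

```bash
python3 - <<'E'
from h import *
np.set_printoptions(precision=4,suppress=True)
plan(125)
snap("w5")
p,d=read_camera("scene");np.savez("pics/sc5.npz",p=p,d=d)
a=cv2.resize(p[240:340,240:340],(500,500),interpolation=2)
w=cv2.imread("pics/w5.png")[100:300,220:420]
cv2.imwrite("pics/c5.png",np.hstack([a[:,:,::-1],cv2.resize(w,(500,500))])[:, :][:500,:1000]); 
im=cv2.imread("pics/c5.png");cv2.imwrite("pics/c5.png",cv2.resize(im,(800,400)))
E
```

```text
t 7.6 joints [-0.0015  0.3773  1.927  -0.9271  0.9056  0.3992] F [ 0.4378 -0.828  -0.1375] F tool [-0.602   0.2449  0.6882] grip 29.98530149459839
tcp [504.2987  13.6744 372.5945] [-3.1406  0.7013  1.7934] collar in tube (tool axes) [-126.5341   -0.5586    0.4498] go [ 0.0066  0.0029 -0.0018 -0.0001  0.0005  0.0001]
```

View pics/c5.png

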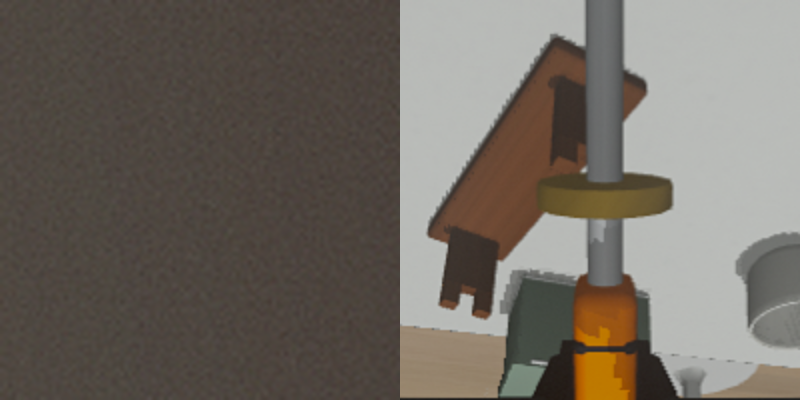

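The scene camera is blocked by the arm. The wrist crop shows the gauge straight in the gripper; the rest of that picture and the side view should show the tip at the mouth.

```bash
python3 - <<'E'
from h import *
np.set_printoptions(precision=2,suppress=True)
p,d=read_camera("side");np.savez("pics/si5.npz",p=p,d=d)
a=cv2.resize(p[190:290,330:430],(400,400),interpolation=2)[:,:,::-1]
w=cv2.imread("pics/w5.png")[0:240,220:420]
cv2.imwrite("pics/c6.png",np.hstack([a,cv2.resize(w,(333,400))]))
E
```

```text
(no output)
```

View pics/c6.png

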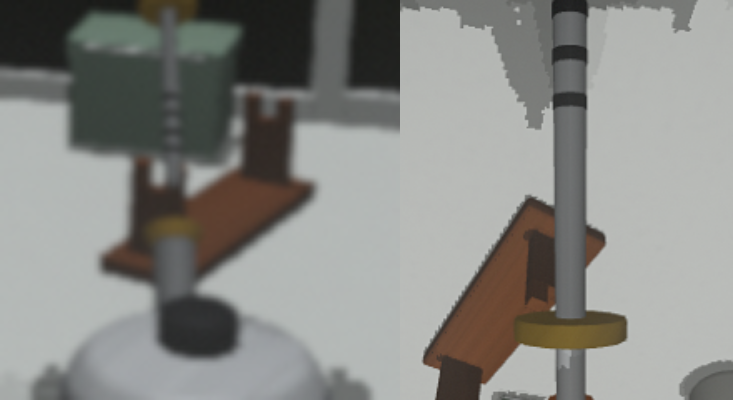

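The side view shows the banded tip at crop (173,180), just above the brass mouth at (172,228) and in line with it. Inserting slowly and watching the force.

Emit:
arm_command(
  rows=[
    [[0.04, 0.003, -0.002, 0, 0, 0, -1], [0.08, 0.003, -0.002, 0, 0, 0, -1], [0.11, 0.003, -0.002, 0, 0, 0, -1], [0.14, 0.003, -0.002, 0, 0, 0, -1], [0.16, 0.003, -0.002, 0, 0, 0, -1], [0.18, 0.003, -0.002, 0, 0, 0, -1], [0.2, 0.003, -0.002, 0, 0, 0, -1], [0.22, 0.003, -0.002, 0, 0, 0, -1], [0.24, 0.003, -0.002, 0, 0, 0, -1], [0.24, 0.003, -0.002, 0, 0, 0, -1]],
  ],
)

```text
t: 8.58
eef_pos: [498.2, 42.1, 349.0]
tcp_rot: [-3.14, 0.702, 1.796]
ft_force: [0.0, -0.4, -0.9]
opening: 0.145
grip_force: 30.0
```

```bash
python3 - <<'E'
from h import *
np.set_printoptions(precision=4,suppress=True)
plan(50)
E
```

```text
t 8.5833 joints [ 0.0566  0.4099  1.9554 -0.9464  0.9028  0.4923] F [ 0.002  -0.4138 -0.878 ] F tool [ 0.2586 -0.0888  0.9313] grip 29.985462427139282
tcp [498.1854  42.0883 348.978 ] [-3.1398  0.702   1.7959] collar in tube (tool axes) [-89.2028  -0.2336  -0.1041] go [0.2569 0.0016 0.0011 0.0001 0.0006 0.0004]
```

Tip is about 11 mm inside with no force. Continuing.

Emit:
arm_command(
  rows=[
    [[0.025, 0, 0, 0, 0, 0, -1], [0.05, 0, 0, 0, 0, 0, -1], [0.075, 0, 0, 0, 0, 0, -1], [0.1, 0, 0, 0, 0, 0, -1], [0.125, 0, 0, 0, 0, 0, -1], [0.15, 0, 0, 0, 0, 0, -1], [0.175, 0, 0, 0, 0, 0, -1], [0.2, 0, 0, 0, 0, 0, -1], [0.2, 0, 0, 0, 0, 0, -1]],
  ],
)

```text
t: 9.33
eef_pos: [493.1, 64.5, 329.5]
tcp_rot: [-3.139, 0.702, 1.796]
ft_force: [0.2, -0.6, -0.4]
opening: 0.144
grip_force: 30.0
```

```bash
python3 - <<'E'
from h import *
np.set_printoptions(precision=4,suppress=True)
plan(20)
E
```

```text
t 9.3333 joints [ 0.103   0.4399  1.9748 -0.9587  0.9001  0.5667] F [ 0.1846 -0.6254 -0.4262] F tool [-0.2217  0.0417  0.7456] grip 29.985284507274628
tcp [493.0566  64.5315 329.4566] [-3.1395  0.702   1.7962] collar in tube (tool axes) [-59.0144  -0.3302   0.0507] go [0.2557 0.0021 0.0001 0.     0.0006 0.0004]
```

Emit:
arm_command(
  rows=[
    [[0.025, 0, 0, 0, 0, 0, -1], [0.05, 0, 0, 0, 0, 0, -1], [0.075, 0, 0, 0, 0, 0, -1], [0.1, 0, 0, 0, 0, 0, -1], [0.125, 0, 0, 0, 0, 0, -1], [0.15, 0, 0, 0, 0, 0, -1], [0.175, 0, 0, 0, 0, 0, -1], [0.2, 0, 0, 0, 0, 0, -1], [0.2, 0, 0, 0, 0, 0, -1]],
  ],
)

```text
t: 10.08
eef_pos: [488.0, 86.9, 310.1]
tcp_rot: [-3.14, 0.702, 1.796]
ft_force: [-0.2, 0.2, -1.0]
opening: 0.142
grip_force: 30.0
```

```bash
python3 - <<'E'
from h import *
np.set_printoptions(precision=4,suppress=True)
plan(3)
E
```

```text
t 10.0833 joints [ 0.1494  0.4721  1.9899 -0.968   0.8977  0.6384] F [-0.211   0.2311 -1.0393] F tool [ 0.8791 -0.1528  0.618 ] grip 29.985479414463043
tcp [487.9617  86.8618 310.1024] [-3.1396  0.702   1.7962] collar in tube (tool axes) [-29.0363  -0.3725   0.157 ] go [ 0.1691  0.0023 -0.0003  0.      0.0006  0.0004]
```

Emit:
arm_command(
  rows=[
    [[0.025, 0.001, 0, 0, 0, 0, -1], [0.05, 0.002, 0, 0, 0, 0, -1], [0.07, 0.002, 0, 0, 0, 0, -1], [0.09, 0.002, 0, 0, 0, 0, -1], [0.11, 0.002, 0, 0, 0, 0, -1], [0.13, 0.002, 0, 0, 0, 0, -1], [0.145, 0.002, 0, 0, 0, 0, -1], [0.15, 0.002, 0, 0, 0, 0, -1], [0.15, 0.002, 0, 0, 0, 0, -1]],
  ],
)

```text
t: 10.83
eef_pos: [484.6, 103.4, 295.9]
tcp_rot: [-3.14, 0.702, 1.796]
ft_force: [-0.7, 0.8, -0.2]
opening: 0.144
grip_force: 30.0
```

```bash
python3 - <<'E'
from h import *
np.set_printoptions(precision=4,suppress=True)
plan(0)
s=snap("w6");z=np.load("pics/w6.npz");p,d=z["p"],z["d"];T=(z["pos"],z["rot"])
R=Ro.from_euler('xyz',T[1]);P,u,v=cloud("wrist",d>0,d,T);L=R.inv().apply(P-T[0])
H,S,V=hsv(p);b=((H>14)&(H<32)&(S>100)&(V>50))[v,u]
k=b&(abs(L[:,1])<20)&(L[:,2]>145)&(L[:,2]<195)&(L[:,0]>40)&(L[:,0]<95);x=L[k,0];print(np.histogram(x,np.arange(44,84,1.5)))
cv2.imwrite("pics/c7.png",cv2.resize(p[120:280,240:400,::-1],(560,560),interpolation=2))
E
```

```text
t 10.8333 joints [ 0.1837  0.4975  1.9976 -0.9725  0.8963  0.6891] F [-0.6895  0.8047 -0.1918] F tool [ 0.8401 -0.4934 -0.4588] grip 29.985279142856598
tcp [484.5567 103.3864 295.9197] [-3.1401  0.7022  1.7957] collar in tube (tool axes) [-7.0216 -0.0027  0.1861] go [ 0.0422 -0.0002  0.0001  0.0001  0.0006  0.0004]
(array([  0,   0,   0,   2, 211, 236, 240, 305,   1,   0,   0, 209, 248,
       234, 223, 211,  38,   0,   0,   0,   0,   0,   0,   0,   0,   0]), array([44. , 45.5, 47. , 48.5, 50. , 51.5, 53. , 54.5, 56. , 57.5, 59. ,
       60.5, 62. , 63.5, 65. , 66.5, 68. , 69.5, 71. , 72.5, 74. , 75.5,
       77. , 78.5, 80. , 81.5, 83. ]))
```

View pics/c7.png

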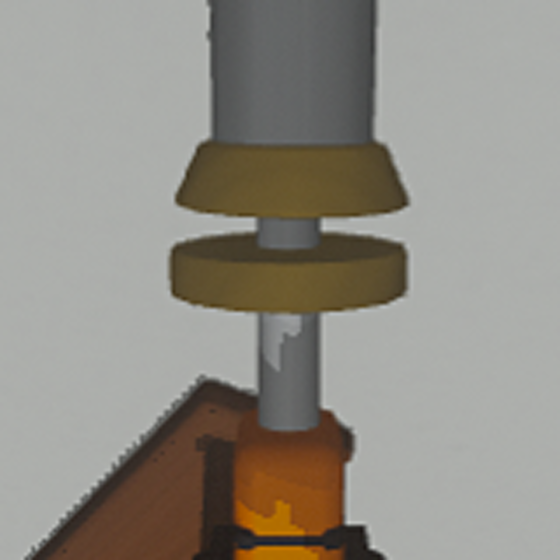

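The crop shows the collar at rows 235–310 about 5 mm short of the brass rim (rows 140–215), lateral offset under 0.5 mm. Closing the gap in small steps.

Emit:
arm_command(
  rows=[
    [[0.007, 0.003, 0, 0, 0, 0, -1], [0.014, 0.003, 0, 0, 0, 0, -1], [0.02, 0.003, 0, 0, 0, 0, -1], [0.024, 0.003, 0, 0, 0, 0, -1], [0.027, 0.003, 0, 0, 0, 0, -1], [0.027, 0.003, 0, 0, 0, 0, -1]],
  ],
)

```text
t: 11.38
eef_pos: [484.3, 106.4, 293.4]
tcp_rot: [-3.14, 0.702, 1.795]
ft_force: [-0.2, -0.1, -1.4]
opening: 0.145
grip_force: 30.0
```

Emit:
arm_command(
  rows=[
    [[0.003, 0, 0, 0, 0, 0, -1], [0.005, 0, 0, 0, 0, 0, -1], [0.005, 0, 0, 0, 0, 0, -1]],
  ],
)

```text
t: 11.63
eef_pos: [484.2, 106.9, 293.0]
tcp_rot: [-3.14, 0.702, 1.795]
ft_force: [-0.0, -0.3, 0.5]
opening: 0.143
grip_force: 30.0
```

```bash
cat > gap.py <<'E'
from h import *
np.set_printoptions(precision=4,suppress=True)
import sys
plan(0)
s=snap(sys.argv[1]);z=np.load(f"pics/{sys.argv[1]}.npz");p,d=z["p"],z["d"];T=(z["pos"],z["rot"])
R=Ro.from_euler('xyz',T[1]);P,u,v=cloud("wrist",d>0,d,T);L=R.inv().apply(P-T[0])
H,S,V=hsv(p);b=((H>14)&(H<32)&(S>100)&(V>50))[v,u]
k=b&(abs(L[:,1])<20)&(L[:,2]>145)&(L[:,2]<195)&(L[:,0]>40)&(L[:,0]<95);print(*zip(*[h.tolist() for h in np.histogram(L[k,0],np.arange(47,70,1.))]))
E
python3 gap.py w7
```

```text
t 11.6333 joints [ 0.1908  0.5033  1.9979 -0.973   0.8964  0.6991] F [-0.0258 -0.3084  0.5082] F tool [-0.5535 -0.094  -0.1973] grip 29.985474050045013
tcp [484.2276 106.8959 292.978 ] [-3.1404  0.7023  1.7952] collar in tube (tool axes) [-2.481   0.4698  0.2014] go [ 0.0118 -0.0033  0.0001  0.0001  0.0007  0.0003]
(0, 47.0) (0, 48.0) (1, 49.0) (129, 50.0) (165, 51.0) (157, 52.0) (162, 53.0) (160, 54.0) (175, 55.0) (141, 56.0) (160, 57.0) (165, 58.0) (161, 59.0) (143, 60.0) (155, 61.0) (140, 62.0) (101, 63.0) (0, 64.0) (0, 65.0) (0, 66.0) (0, 67.0) (0, 68.0)
```

Emit:
arm_command(
  rows=[
    [[0.003, 0, 0, 0, 0, 0, -1], [0.006, 0, 0, 0, 0, 0, -1], [0.006, 0, 0, 0, 0, 0, -1]],
  ],
)

```text
t: 11.93
eef_pos: [484.2, 107.2, 292.8]
tcp_rot: [-3.14, 0.704, 1.795]
ft_force: [1.0, -6.0, 5.0]
opening: 0.146
grip_force: 30.0
```

Emit:
arm_command(
  rows=[
    [[0.002, 0, 0, 0, 0, 0, -1], [0.004, 0, 0, 0, 0, 0, -1], [0.004, 0, 0, 0, 0, 0, -1]],
  ],
)

```text
t: 12.18
eef_pos: [484.2, 107.4, 292.7]
tcp_rot: [-3.14, 0.705, 1.794]
ft_force: [0.3, -7.7, 7.0]
opening: 0.144
grip_force: 30.0
```

```bash
python3 gap.py w8
```

```text
t 12.1833 joints [ 0.1922  0.5043  1.9979 -0.9749  0.8987  0.7026] F [ 0.2602 -7.7059  7.0309] F tool [-10.3229  -1.4558  -0.4477] grip 29.987685084342957
tcp [484.1609 107.4192 292.6608] [-3.1404  0.7049  1.7944] collar in tube (tool axes) [-2.3116  0.466   0.2459] go [ 0.0077 -0.0036  0.0008  0.      0.0011  0.0002]
(0, 47.0) (0, 48.0) (7, 49.0) (142, 50.0) (159, 51.0) (155, 52.0) (165, 53.0) (160, 54.0) (163, 55.0) (156, 56.0) (171, 57.0) (159, 58.0) (163, 59.0) (145, 60.0) (153, 61.0) (145, 62.0) (76, 63.0) (0, 64.0) (0, 65.0) (0, 66.0) (0, 67.0) (0, 68.0)
```

Seated: the gap has closed and a steady 10 N reaction acts along the tube. Hold, then withdraw.

Emit:
arm_command(
  rows=[
    [[0, 0, 0, 0, 0, 0, -1], [0, 0, 0, 0, 0, 0, -1], [0, 0, 0, 0, 0, 0, -1], [0, 0, 0, 0, 0, 0, -1], [0, 0, 0, 0, 0, 0, -1], [0, 0, 0, 0, 0, 0, -1], [0, 0, 0, 0, 0, 0, -1], [0, 0, 0, 0, 0, 0, -1], [0, 0, 0, 0, 0, 0, -1]],
  ],
)

```text
t: 12.98
eef_pos: [484.1, 107.4, 292.7]
tcp_rot: [-3.141, 0.705, 1.794]
ft_force: [0.0, -7.8, 6.8]
opening: 0.146
grip_force: 30.0
```

Emit:
arm_command(
  rows=[
    [[-0.02, 0, 0, 0, 0, 0, -1], [-0.05, 0, 0, 0, 0, 0, -1], [-0.1, 0, 0, 0, 0, 0, -1], [-0.17, 0, 0, 0, 0, 0, -1], [-0.25, 0, 0, 0, 0, 0, -1], [-0.33, 0, 0, 0, 0, 0, -1], [-0.41, 0, 0, 0, 0, 0, -1], [-0.48, 0, 0, 0, 0, 0, -1], [-0.52, 0, 0, 0, 0, 0, -1], [-0.52, 0, 0, 0, 0, 0, -1]],
  ],
)

```text
t: 13.82
eef_pos: [497.4, 49.0, 343.4]
tcp_rot: [3.141, 0.702, 1.793]
ft_force: [-0.9, -0.8, -0.9]
opening: 0.148
grip_force: 30.0
```

Emit:
arm_command(
  rows=[
    [[-0.06, 0, 0, 0, 0, 0, -1], [-0.14, 0, 0, 0, 0, 0, -1], [-0.22, 0, 0, 0, 0, 0, -1], [-0.3, 0, 0, 0, 0, 0, -1], [-0.4, 0, 0, 0, 0, 0, -1], [-0.5, 0, 0, 0, 0, 0, -1], [-0.57, 0, 0, 0, 0, 0, -1], [-0.6, 0, 0, 0, 0, 0, -1], [-0.6, 0, 0, 0, 0, 0, -1], [-0.6, 0, 0, 0, 0, 0, -1]],
  ],
)

```text
t: 14.65
eef_pos: [512.3, -16.9, 400.2]
tcp_rot: [-3.14, 0.702, 1.795]
ft_force: [-0.8, -0.4, -1.6]
opening: 0.148
grip_force: 30.0
```

```bash
python3 - <<'E'
from h import *
np.set_printoptions(precision=4,suppress=True)
plan(150)
s=state();print(go(s["eef_pos"],s["tcp_rot"],[500,-110,430],[np.pi,0,1.5]))
E
```

```text
t 14.65 joints [-0.0628  0.3464  1.8842 -0.8996  0.913   0.288 ] F [-0.7643 -0.3969 -1.6378] F tool [ 0.8919 -0.8312  1.392 ] grip 29.985299706459045
tcp [512.3304 -16.931  400.2103] [-3.1399  0.7019  1.7953] collar in tube (tool axes) [-168.6004    0.5687   -0.3495] go [ 0.1198 -0.0042  0.0033  0.      0.0006  0.0003]
[-0.5762 -0.2179  0.2274  0.0162  0.1109  0.045 ]
```

Emit:
arm_command(
  rows=[
    [[-0.2, -0.07, 0.08, 0.004, 0.03, 0.012, -1], [-0.4, -0.15, 0.15, 0.01, 0.06, 0.027, -1], [-0.576, -0.218, 0.227, 0.016, 0.111, 0.045, -1], [-0.576, -0.218, 0.227, 0.016, 0.111, 0.045, -1], [-0.576, -0.218, 0.227, 0.016, 0.111, 0.045, -1], [-0.576, -0.218, 0.227, 0.016, 0.111, 0.045, -1], [-0.576, -0.218, 0.227, 0.016, 0.111, 0.045, -1], [-0.576, -0.218, 0.227, 0.016, 0.111, 0.045, -1], [-0.576, -0.218, 0.227, 0.016, 0.111, 0.045, -1], [-0.576, -0.218, 0.227, 0.016, 0.111, 0.045, -1]],
  ],
)

```text
t: 15.48
eef_pos: [500.1, -109.6, 430.1]
tcp_rot: [3.14, 0.002, 1.502]
ft_force: [-0.9, -0.5, -1.2]
opening: 0.145
grip_force: 30.0
```

Emit:
arm_command(
  rows=[
    [[0, 0, 0, 0, 0, 0, -1], [0, 0, 0, 0, 0, 0, -1], [0, 0, 0, 0, 0, 0, -1], [0, 0, 0, 0, 0, 0, -1], [0, 0, 0, 0, 0, 0, -1], [0, 0, 0, 0, 0, 0, -1]],
  ],
)

```text
t: 15.98
eef_pos: [500.1, -110.0, 430.4]
tcp_rot: [3.14, -0.0, 1.501]
ft_force: [-0.1, 0.6, -1.1]
opening: 0.143
grip_force: 30.0
```

```bash
python3 - <<'E'
from h import *
np.set_printoptions(precision=3,suppress=True)
s=snap("w9");print(s["eef_pos"],s["tcp_rot"],s["grip_force"],s["qvel"])
z=np.load("pics/w9.npz");d=z["d"];T=(z["pos"],z["rot"]);P,u,v=cloud("wrist",d>0,d,T);L=Ro.from_euler('xyz',T[1]).inv().apply(P-T[0])
k=(abs(L[:,1])<8)&(L[:,2]>130)&(L[:,2]<200)
for a in (65,85,105,120):
    q=k&(L[:,0]>a)&(L[:,0]<a+8);print(a,q.sum(),"top z world",np.percentile(P[q,2],90))
print("tip world approx",T[0]+Ro.from_euler('xyz',T[1]).apply([155.5,.4,171.2]),"mouth",MOUTH)
E
```

```text
[ 500.14  -110.043  430.35 ] [ 3.14  -0.     1.501] 29.985343515872955 [-0.    -0.001  0.001  0.001 -0.     0.001]
65 359 top z world 263.10375536117016
85 392 top z world 263.2073722696733
105 464 top z world 263.20067529566944
120 487 top z world 263.1353154590061
tip world approx [511.782  45.091 259.213] mouth [498.7  42.3 125. ]
```

Rod level at 259 mm, still and well clear of the mouth (134 mm).

```bash
python3 -c "
from cell import *
print(job_done())"
```

```text
the job is handed in; nothing more can be done
None
```

The job is handed in, though no verdict came back: the gauge seated fully in the tube at about 10 N and was held there. I then drew it out, and it is now held level and still in the gripper at about 259 mm, clear of everything.

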